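# Dock the suction jar and throw its locking lever

## Task

Push the blue-lidded suction jar along its wire-railed dock until it sits fully home against the white pump, then push the red-knobbed locking lever over past its centre so that it snaps down across the front of the jar. Only push, with the fingertips or the outside of the fingers: do not pick the jar up or tip it over, leave the spray bottle, tape roll and torch where they stand, and finish with the hand clear of everything.

Things in the scene. Friction and masses are not known exactly. Their poses are not given: they have to be found in the camera images.
- dock: Fixed dock of a suction unit. Origin: on the table, on the centre line of the jar's channel. +x: the way the jar slides home (yaw 70 to 107 degrees, so roughly to the robot's left); +y: the lever's side, towards the robot; z up. Grey plate 285 x 130 mm, 8 mm thick, from x = -108 to 178 mm; the jar stands on it. All 'dock (x, y, z)' below are in this frame.
- pump_face (a point): Centre of the face of the white pump that is the jar's stop, at dock (72, 0, 50) mm. The pump fills dock x = 72 to 172 mm, y = -70 to 70 mm, up to z = 133 mm with the gauge and button on its top.
- channel_mouth (a point): Open end of the jar's channel, on the plate's top, at dock (-95, 0, 8) mm. Two white wire rails, 8 mm thick with tops at z = 37 mm, run along dock y = -51 and +51 mm from here to the pump and leave a channel 94 mm wide (a little flared at this end).
- jar: Loose suction jar: upright cylinder 84 mm in diameter, 85 mm high (89 with two flat white caps), pale smooth plastic that slides easily, blue lid, 0.2 to 0.42 kg. Origin: centre of its underside. Starts in the channel 35 to 80 mm short of home. Fully home (touching the pump) its origin is at dock x = 30 mm and the lever passes in front of it; short of that it is in the lever's way.
- latch (a joint): Lever angle (rad) about a pivot parallel to dock x: 0 = open, leaning 0.5 rad outward (dock +y); 0.5 = upright, dead centre; 1.4 = locked, leaning 0.9 rad over the channel (dock -y), across the jar's front. A spring drives it from dead centre to either end: it takes 2 to 4 N near the knob to push it off the open end, and past upright it snaps to 1.4 by itself.
- latch_knob (a point): Centre of the red ball knob (24 mm in diameter) at the end of the lever, a 12 mm steel rod; the knob's centre is 100 mm from the pivot. Open: dock (-28, 123, 118) mm; upright: (-28, 75, 130) mm; locked: (-28, -3, 92) mm.
- latch_pivot (a point): Lever pivot, fixed, at dock (-28, 75, 30) mm, in a dark bracket that fills dock x = -53 to -3 mm, y = 55 to 101 mm, up to z = 42 mm.
- spray: Bystander: loose green bottle with a white cap, 52 mm in diameter, 140 mm high, upright. Origin: centre of its underside.
- tape: Bystander: loose orange tape roll lying flat, 72 mm in diameter, 25 mm high. Origin: centre of its underside.
- torch: Bystander: loose yellow pocket torch with a black head, lying, 121 mm long along its x (from -60 to +61 mm), 28 mm wide, 26 mm high. Origin: on its underside near the middle.

How it is judged (in metres and radians):
On the way, in this order (a step that is already met when the one before it is completed fails the run):
1. the jar is pushed fully home against the pump (x of jar in the frame of dock above 0.024 m and z of jar in the frame of dock below 0.014 m and angle between jar's own z axis and vertical below 0.1 rad and value of joint latch below 0.6 rad), for 0.2 s.
2. the lever is flipped past centre and snapped to its locked end (value of joint latch above 1.3 rad), for 0.2 s.
At the end, for the whole second after the job is handed in: The jar stands upright on the dock, within 6 mm of touching the pump (dock x above 24 mm), and at rest; the lever is at its locked end (joint above 1.3 of 1.4 rad) (x of jar in the frame of dock above 0.024 m and z of jar in the frame of dock below 0.014 m and angle between jar's own z axis and vertical below 0.1 rad and value of joint latch above 1.3 rad and linear speed of jar below 0.02 m/s).
It fails at once if the jar is lifted more than 12 mm off the dock plate (z of jar in the frame of dock above 0.02 m).
It fails at once if the jar is tipped by more than 0.35 rad (angle between jar's own z axis and vertical above 0.35 rad).
It fails at once if the spray bottle is moved by more than 25 mm (distance of spray from where it was at the start of the episode above 0.025 m).
It fails at once if the tape roll is moved by more than 25 mm (distance of tape from where it was at the start of the episode above 0.025 m).
It fails at once if the torch is moved by more than 25 mm (distance of torch from where it was at the start of the episode above 0.025 m).
It also fails if it takes over 45 s, if anything falls off the work surface, if the arm or the gripper's body presses on something with over 40 N, if the wrist force passes 120 N, or if a joint passes its speed limit or range.

## Robot

A 6-joint arm with a two-finger parallel gripper is mounted at the origin on the work surface. World frame = base frame: x ahead of the robot, y to its left, z up, the work surface at z = 0. Lengths are in mm, angles in degrees, forces in N, time in s.
With the tool pointing down it reaches from about 300 to 850 mm from the base axis. Payload 5.4 kg.
Tool frame: the origin (TCP) lies midway between the tips of the shut fingers; the grasp point (between the pads) lies 19 mm behind it; z points along the fingers, y is the line along which they close (so a half turn about z gives the same grasp; the last joint's range is limited). The gripper opens to 85 mm and grips with 20 to 120 N. Pads are 22 mm wide; open, the fingers measure 114 mm over their backs; the gripper's body (76 mm by 85 mm) begins 54 mm behind the grasp point. The pads swing forward as they close: fully open they stand 13 mm farther back than shut.
Start: joints at [-82.855, 9.076, 91.501, -0, 79.423, -12.038], TCP at [188.91, -543.065, 205.399] pointing down, gripper open.
Joint ranges: [-166.64, 166.64], [-54.1, 131.32], [10.49, 154.53], [-73.88, 253.88], [9.74, 151.15], [-171.62, 171.62]. Speed limits (degrees/s): [147.25, 147.25, 180, 180, 180, 180].

## Interface

Orientations are given as a 3x3 rotation matrix whose columns are the frame's x, y, z axes.
In Python, from rig import r gives the robot as it stands.
- The arm moves only by the tool shift_gripper, called after "Emit:" as a command line: name --argument value ..., lists and objects as JSON in quotes. Schema: {"type":"object","properties":{"steps":{"type":"string"},"only":{"type":"string"},"quiet":{"type":"boolean"},"lines":{"type":"string"}},"required":["steps"],"additionalProperties":false}. steps is a string of 1 to 5 rows, one to a line, with the numbers parted by commas; each row has 7 numbers: a rotation vector rx, ry, rz in units of 4 degrees, then dx, dy, dz in units of 100 mm, then the opening from 0.0 (shut) to 1.0 (fully open); each row shifts and turns the commanded pose from where the row before left it, along the tool's axes as they then stand; what a row does not reach is not made up. A row lasts 1/12 s, in which the tool goes at most 41.7 mm and 7.16 degrees, less where a joint would pass 70% of its speed; a pose out of reach is approached as far as the arm can. The fingers move at their own pace and stop on an object; the grip force is fixed at half the most. Time passes only in rows, so rows that do not move let the fingers close. The tool returns the time, the measured TCP pose, the force, the opening and the grip force at its end. only (a regular expression) keeps the lines of the reply that match it, lines (a string "A,B") keeps lines A to B, and quiet returns only ok. Input that does not fit is refused with a message, and nothing moves.
- r.observe(): the state, without advancing time (a new reading comes with each control period).
- r.read_camera(name): name is "side" or "top"; returns the picture (400x640x3 uint8, red, green, blue); there is no depth.
- r.camera_model(name): a dict with "fx", "fy", "cx", "cy" (pixels), "extrinsics" (4x4, takes a point from world to camera coordinates). Camera axes: x right, y down, z forward; pixel columns grow to the right and rows downward; lengths in mm; the calibration is good to about 2 mm. A picture is of the moment at which its call begins. camera_model takes no time and is no camera call.
- r.close_job(): hands the job in; it is judged then, once.
The state is a dict: "time_s": time; "qpos": joint angles; "qd": joint speeds; "tau": joint torques, N m; "ee_pos": TCP position; "orientation": TCP orientation; "force": force on the tool from outside, world axes, zero at the start; "torque": the same for the moment, N m; "width": opening from 0.0 (shut) to 1.0 (fully open); "grip_force": force on a finger pad.
Only numpy, scipy, OpenCV 4.12 (cv2) and the standard library are available. Lean on these libraries where they do the work, as an engineer would, in place of code of your own. Each camera call takes 0.05 s, during which the arm holds its last target. There are 200 camera calls.

## Working session

There is one attempt and no reset: what is moved stays moved. The work goes in short steps, Python scripts to look and compute and a tool call to move; the robot and the scene stay as the last step left them, time stands still between calls to the robot, and variables do not carry over. Pictures are saved under pics/ and viewed, at most 10 in all, crops included, and the job is handed in when it is done.

```bash
ls; mkdir -p pics; python3 - <<'E'
from rig import r
import cv2,numpy as np
for n in("top","side"):
    im=r.read_camera(n); cv2.imwrite(f"pics/{n}0.png",im[:,:,::-1]); m=r.camera_model(n)
    print(n,m["fx"],m["cx"],m["cy"],np.round(m["extrinsics"],3).tolist())
s=r.observe();print(s["time_s"],s["ee_pos"],np.round(s["orientation"],3).tolist(),s["width"])
E
```

```text
pics
rig.py
top 401.9393647433505 321.81796761351103 195.9985264271568 [[-0.016, -1.0, -0.004, 48.154], [-0.994, 0.016, -0.113, 616.611], [0.113, 0.002, -0.994, 868.828], [0.0, 0.0, 0.0, 1.0]]
side 392.9711485834657 323.3022972532121 196.79575620561266 [[0.874, -0.485, -0.014, -506.193], [-0.379, -0.664, -0.645, 317.925], [0.304, 0.569, -0.764, 695.216], [0.0, 0.0, 0.0, 1.0]]
0.1 [ 188.851796   -542.46421063  204.4973811 ] [[0.944, 0.329, -0.0], [0.329, -0.944, 0.002], [0.0, -0.002, -1.0]] 1.0002652835936072
```

View pics/top0.png

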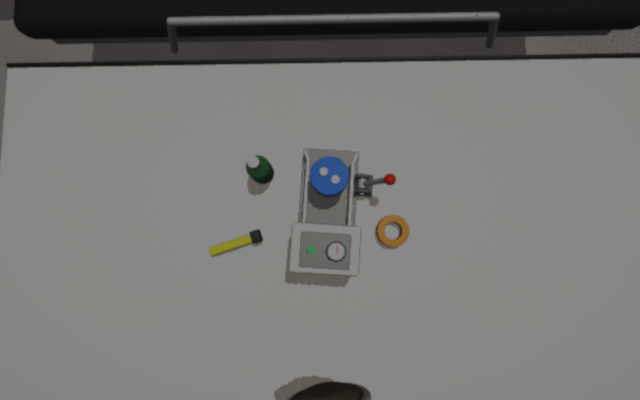

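View pics/side0.png

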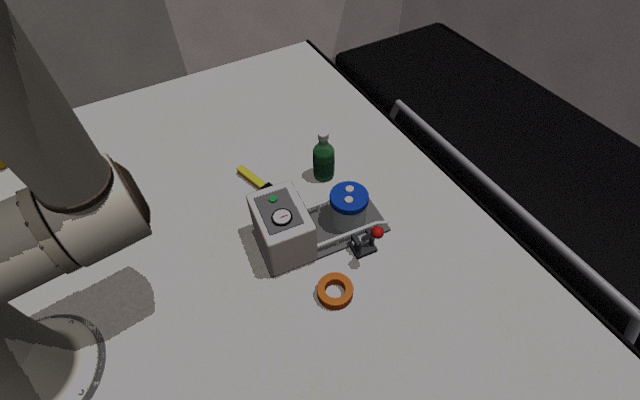

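The side view shows the jar at (349,198), the knob at (378,232) and the pump at (283,225). In the top view the jar lid is at (329,177), the knob at (390,180) and the pump at (326,250), so the jar slides towards the base, not to the left as stated. I'll measure the dock yaw rather than rely on the text.

```bash
cat > h.py <<'E'
from rig import r
import cv2,numpy as np
def ray(n,uv):
    m=r.camera_model(n);E=np.array(m["extrinsics"]);R,t=E[:3,:3],E[:3,3]
    return -R.T@t, R.T@np.array([(uv[0]-m["cx"])/m["fx"],(uv[1]-m["cy"])/m["fy"],1])
def plane(n,uv,z):
    c,d=ray(n,uv);return c+d*(z-c[2])/d[2]
def tri(a,b):
    (c1,d1),(c2,d2)=ray("top",a),ray("side",b)
    s=np.linalg.lstsq(np.c_[d1,-d2],c2-c1,rcond=None)[0]
    p,q=c1+s[0]*d1,c2+s[1]*d2
    return (p+q)/2,np.linalg.norm(p-q)
def proj(n,p):
    m=r.camera_model(n);E=np.array(m["extrinsics"]);c=E[:3,:3]@p+E[:3,3]
    return np.array([m["fx"]*c[0]/c[2]+m["cx"],m["fy"]*c[1]/c[2]+m["cy"]])
HSV=dict(blue=((105,150,60),(128,255,255)),red=((0,190,90),(6,255,255)),green=((60,120,20),(90,255,110)),orange=((8,180,90),(18,255,255)),yellow=((25,150,90),(34,255,255)))
def blob(im,c):
    k=cv2.inRange(cv2.cvtColor(im,cv2.COLOR_RGB2HSV),*HSV[c])
    C=cv2.findContours(k,0,cv2.CHAIN_APPROX_NONE)[0]
    b=max(C,key=cv2.contourArea);M=cv2.moments(b)
    return np.array([M["m10"],M["m01"]])/M["m00"],cv2.contourArea(b),cv2.boundingRect(b)
E
python3 - <<'E'
from h import *
T=cv2.imread("pics/top0.png")[:,:,::-1];S=cv2.imread("pics/side0.png")[:,:,::-1]
for c in HSV:
    a,b=blob(T,c),blob(S,c);p,e=tri(a[0],b[0])
    print(c,a[0].round(1),a[1:],b[0].round(1),b[1:],p.round(1),round(e,1))
cv2.imwrite("pics/topcrop.png",cv2.resize(T[140:290,240:420,::-1],None,fx=4,fy=4,interpolation=cv2.INTER_CUBIC))
E
```

```text
blue [329.1 176. ] (1095.0, (311, 157, 38, 39)) [349.  196.6] (884.0, (330, 182, 38, 32)) [654.5  21.6  87.2] 1.1
red [389.4 178.9] (49.5, (385, 175, 9, 9)) [377.2 231.2] (71.0, (372, 227, 11, 10)) [ 640.8 -100.9  120.1] 0.5
green [260.5 170. ] (199.5, (248, 157, 22, 23)) [322.7 158.3] (219.5, (313, 149, 20, 29)) [673.4 171.4  65.2] 0.1
orange [380.3 238.5] (3.0, (378, 235, 8, 9)) [333.1 275.2] (9.0, (321, 273, 23, 7)) [532.8 -95.8  36.7] 27.6
yellow [230.4 244.7] (277.5, (210, 235, 42, 20)) [251.8 176.5] (97.0, (237, 166, 28, 21)) [512.1 246.9  16.6] 0.7
```

View pics/topcrop.png

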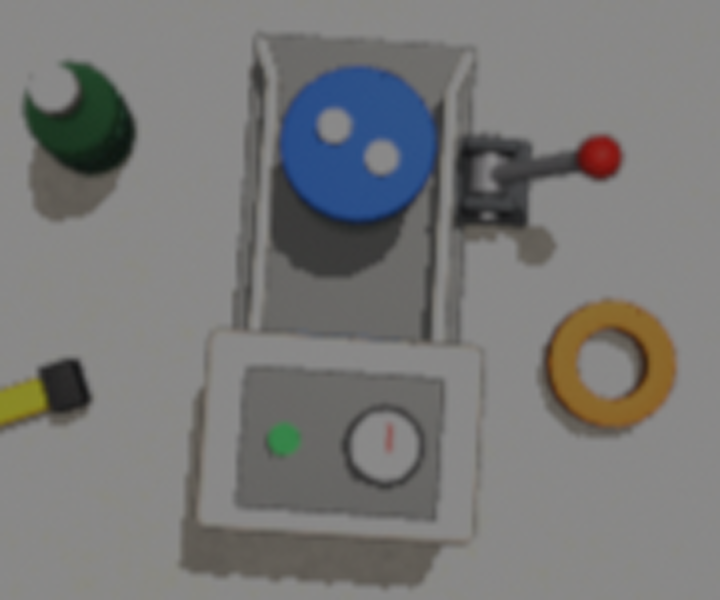

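The crop shows the pump top's corners at about (208,328), (483,346), (475,542) and (198,525). The rails are at x≈262 and 443, the lid at (358,143) and the knob at (600,157). Next I'll fit the dock frame.

```bash
python3 - <<'E'
from h import *
f=lambda x,y:(x/4+240-.375,y/4+140-.375)
P=[plane("top",f(*q),128) for q in((208,328),(483,346),(475,542),(198,525))]
for i in range(4): d=P[(i+1)%4]-P[i];print("edge",np.linalg.norm(d).round(1),np.degrees(np.arctan2(d[1],d[0])).round(1))
for a,b in(((270,110),(255,325)),((450,110),(436,335))):
    a,b=plane("top",f(*a),37),plane("top",f(*b),37);d=b-a;print("rail",a.round(1),b.round(1),np.degrees(np.arctan2(d[1],d[0])).round(2))
jar=plane("top",(329.1,176),93);knob=np.array([640.8,-100.9,120.1])
pc=np.mean(P,0);print("pump centre",pc.round(1),"jar",jar.round(1), proj("side",jar))
for yaw in(175,176,177,178):
    y=np.radians(yaw);R=np.array([[np.cos(y),-np.sin(y)],[np.sin(y),np.cos(y)]])
    ok=knob[:2]-R@[-28,123];op=pc[:2]-R@[122,0]
    print(yaw,ok.round(1),op.round(1),"jar dock",(R.T@(jar[:2]-(ok+op)/2)).round(1))
print("tape",plane("top",(392.5,230.5),25))
E
```

```text
edge 137.7 -94.7
edge 96.5 176.1
edge 136.8 85.6
edge 97.2 -3.3
rail [683.3  70.3  37. ] [562.   80.1  37. ] 175.38
rail [681.6 -31.5  37. ] [554.8 -20.6  37. ] 175.09
pump centre [502.2  33.6 128. ] jar [653.   21.9  93. ] [348.19646338 195.02961283]
175 [623.6  24.1] [623.7  22.9] jar dock [-29.4  -1. ]
176 [621.4  23.8] [623.9  25. ] jar dock [-30.5   0.4]
177 [619.3  23.4] [624.   27.2] jar dock [-31.5   1.8]
178 [617.1  23. ] [624.1  29.3] jar dock [-32.5   3.1]
tape [ 537.69931204 -119.63565715   25.        ]
```

The pump edges, rails and knob all agree: dock yaw ≈175.3°, origin ≈(623.3, 24), and the jar at dock x≈-30. I'll turn the tool +24° about its z axis, shut the fingers and fly towards the far side. On the way I'll check that the camera and robot frames agree.

The rows are not in the units I measure in: shifts go in units of 100 mm and turns go in units of 4 degrees. I convert before sending: 6 degrees is 1.5.

Emit:
shift_gripper --steps "0,0,1.5,0,0,0,0\n0,0,1.5,0,0,0,0\n0,0,1.5,0,0,0,0\n0,0,1.5,0,0,0,0"

```text
time_s: 0.43
ee_pos: [188.9, -542.7, 204.8]
orientation: [[0.996, -0.089, -0.0], [-0.089, -0.996, 0.001], [-0.0, -0.001, -1.0]]
force: [0.7, 0.2, -0.2]
width: 0.453
grip_force: 0.0
```

Emit:
shift_gripper --steps "0,0,0,0.2,-0.25,0,0\n0,0,0,0.2,-0.25,0,0\n0,0,0,0.2,-0.25,0,0\n0,0,0,0.2,-0.25,0,0\n0,0,0,0.2,-0.25,0,0"

```text
time_s: 0.85
ee_pos: [299.7, -425.4, 204.9]
orientation: [[0.996, -0.084, -0.0], [-0.084, -0.996, 0.001], [-0.0, -0.001, -1.0]]
force: [-0.2, -0.7, 0.3]
width: 0.003
grip_force: 0.0
```

Emit:
shift_gripper --steps "0,0,0,0.2,-0.25,0,0\n0,0,0,0.2,-0.25,0,0\n0,0,0,0.2,-0.25,0,0\n0,0,0,0.2,-0.25,0,0\n0,0,0,0.2,-0.25,0,0"

```text
time_s: 1.27
ee_pos: [409.9, -309.2, 205.0]
orientation: [[0.996, -0.084, -0.0], [-0.084, -0.996, 0.001], [-0.0, -0.001, -1.0]]
force: [0.2, 0.5, -1.0]
width: 0.002
grip_force: 0.0
```

Emit:
shift_gripper --steps "0,0,0,0.2,-0.25,0,0\n0,0,0,0.2,-0.25,0,0\n0,0,0,0.2,-0.25,0,0\n0,0,0,0.2,-0.25,0,0\n0,0,0,0,0,0,0"

```text
time_s: 1.68
ee_pos: [499.8, -213.6, 204.9]
orientation: [[0.997, -0.079, 0.001], [-0.079, -0.997, 0.002], [0.001, -0.002, -1.0]]
force: [0.5, 0.6, -0.8]
width: 0.001
grip_force: 0.0
```

```bash
python3 - <<'E'
from h import *
im=r.read_camera("top");s=r.observe();p=s["ee_pos"];u=proj("top",p);print(p,s["orientation"].round(3).tolist() if hasattr(s["orientation"],"round") else s["orientation"],u)
im=im.copy();cv2.circle(im,tuple(int(v) for v in u),6,(255,0,255),1)
cv2.imwrite("pics/top1.png",im[:,:,::-1])
E
```

```text
[ 498.29435195 -215.62516574  204.82979153] [[0.997, -0.08, -0.001], [-0.08, -0.997, 0.001], [-0.001, -0.001, -1.0]] [463.94320725 248.93597222]
```

View pics/top1.png

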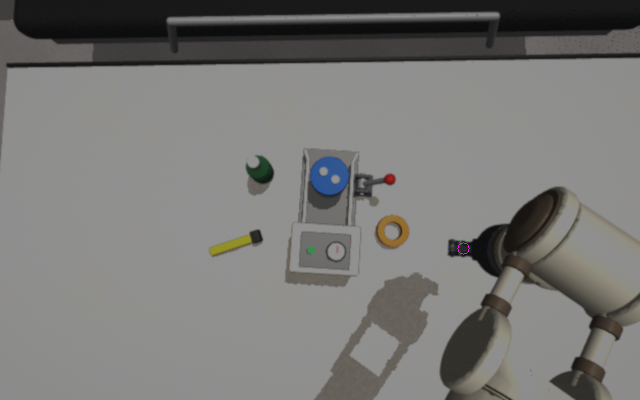

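The fingertips appear exactly at their projected spot (464,249), so the frames agree. Now to the jar's far side and down.

Emit:
shift_gripper --steps "0,0,0,0.228,-0.277,0,0\n0,0,0,0.228,-0.277,0,0\n0,0,0,0.228,-0.277,0,0\n0,0,0,0.228,-0.277,0,0\n0,0,0,0.228,-0.277,0,0"

```text
time_s: 2.15
ee_pos: [622.9, -89.3, 205.1]
orientation: [[0.996, -0.085, -0.001], [-0.085, -0.996, -0.0], [-0.001, 0.0, -1.0]]
force: [0.2, 0.1, 0.6]
width: 0.001
grip_force: 0.0
```

Emit:
shift_gripper --steps "0,0,0,0.228,-0.277,0,0\n0,0,0,0.228,-0.277,0,0\n0,0,0,0.228,-0.277,0,0\n0,0,0,0.228,-0.277,0,0\n0,0,0,0,0,0,0" --lines "2,2"

```text
ee_pos: [724.7, 17.2, 202.9]
```

Emit:
shift_gripper --steps "0,0,0,0,0,0,0\n0,0,0,0,0,0.31,0\n0,0,0,0,0,0.31,0\n0,0,0,0,0,0.31,0\n0,0,0,0,0,0.31,0"

```text
time_s: 2.98
ee_pos: [721.9, 11.0, 80.6]
orientation: [[0.996, -0.086, 0.0], [-0.086, -0.996, -0.001], [0.0, 0.001, -1.0]]
force: [-0.4, -0.6, -0.3]
width: 0.001
grip_force: 0.0
```

Emit:
shift_gripper --steps "0,0,0,0,0,0.31,0\n0,0,0,0,0,0,0\n0,0,0,0,0,0,0"

```text
time_s: 3.23
ee_pos: [720.4, 11.9, 48.7]
orientation: [[0.996, -0.086, -0.005], [-0.086, -0.996, 0.0], [-0.005, 0.0, -1.0]]
force: [-0.0, 0.4, 0.7]
width: -0.002
grip_force: 0.0
```

To row units: -5 mm is -0.05, -4 mm is -0.04.

Emit:
shift_gripper --steps "0,0,0,-0.05,-0.04,0,0\n0,0,0,-0.05,0,0,0\n0,0,0,-0.04,0,0,0\n0,0,0,-0.04,0,0,0\n0,0,0,-0.04,0,0,0" --only "pos|force"

```text
ee_pos: [702.1, 19.1, 52.4]
force: [1.3, 0.5, 1.1]
grip_force: 0.9
```

Emit:
shift_gripper --steps "0,0,0,-0.04,0,0,0\n0,0,0,-0.04,0,0,0\n0,0,0,-0.04,0,0,0\n0,0,0,-0.04,0,0,0\n0,0,0,-0.04,0,0,0" --only "pos|force"

```text
ee_pos: [680.9, 20.9, 50.4]
force: [1.2, 0.7, 1.1]
grip_force: 0.9
```

Emit:
shift_gripper --steps "0,0,0,-0.04,0,0,0\n0,0,0,-0.04,0,0,0\n0,0,0,-0.04,0,0,0\n0,0,0,-0.04,0,0,0\n0,0,0,-0.04,0,0,0" --only "pos|force"

```text
ee_pos: [660.8, 22.6, 50.4]
force: [0.9, -0.6, 1.7]
grip_force: 0.8
```

Emit:
shift_gripper --steps "0,0,0,-0.02,0,0,0\n0,0,0,-0.02,0,0,0\n0,0,0,-0.02,0,0,0\n0,0,0,0,0,0,0" --only "pos|force"

```text
ee_pos: [654.6, 23.2, 50.2]
force: [0.6, -0.0, -0.1]
grip_force: 0.1
```

```bash
python3 - <<'E'
from h import *
T=r.read_camera("top");S=r.read_camera("side")
cv2.imwrite("pics/top2.png",T[100:300,200:440,::-1].repeat(3,0).repeat(3,1))
b=blob(S,"blue");print(b);
E
```

```text
(array([325.88088793, 205.09980148]), 923.5, (306, 190, 40, 33))
```

To row units: -2 mm is -0.02, -1 mm is -0.01.

Emit:
shift_gripper --steps "0,0,0,-0.02,0,0,0\n0,0,0,-0.02,0,0,0\n0,0,0,-0.02,0,0,0\n0,0,0,-0.01,0,0,0\n0,0,0,0,0,0,0" --only "pos|force"

```text
ee_pos: [648.0, 23.7, 50.3]
force: [0.7, -0.4, -1.3]
grip_force: 0.4
```

Emit:
shift_gripper --steps "0,0,0,-0.01,0,0,0\n0,0,0,-0.01,0,0,0\n0,0,0,-0.01,0,0,0\n0,0,0,0,0,0,0" --only "pos|force"

```text
ee_pos: [646.7, 23.7, 51.0]
force: [5.0, -0.1, -1.2]
grip_force: 2.6
```

The jar stopped against the pump: TCP x is 646.7 against the expected 646, with the force up to 5 N. I'll hold, back off, rise, and check that the jar is home.

To row units: 2 mm is 0.02, -1 mm is -0.01.

Emit:
shift_gripper --steps "0,0,0,-0.01,0,0,0\n0,0,0,0,0,0,0\n0,0,0,0,0,0,0\n0,0,0,0,0,0,0\n0,0,0,0.02,0,0,0" --only "pos|force"

```text
ee_pos: [647.1, 23.7, 51.0]
force: [0.5, -0.3, -0.1]
grip_force: 0.5
```

Emit:
shift_gripper --steps "0,0,0,0.04,0,0,0\n0,0,0,0.08,0,0,0\n0,0,0,0.08,0,0,0\n0,0,0,0,0,0,0\n0,0,0,0,0,-0.2,0" --only "pos|force"

```text
ee_pos: [662.4, 22.6, 65.5]
force: [-0.4, 0.3, -0.6]
grip_force: 0.0
```

Emit:
shift_gripper --steps "0,0,0,0,0,-0.31,0\n0,0,0,0,0,-0.31,0\n0,0,0,0,0,-0.31,0\n0,0,0,0,0,-0.31,0\n0,0,0,0,0,0,0" --only "pos|force"

```text
ee_pos: [669.6, 21.8, 202.8]
force: [1.0, -0.1, 1.7]
grip_force: 0.0
```

```bash
python3 - <<'E'
from h import *
S=r.read_camera("side");b=blob(S,"blue");k=blob(S,"red");s=r.observe()
y=np.radians(175.3);R=np.array([[np.cos(y),-np.sin(y)],[np.sin(y),np.cos(y)]]);o=np.array([623.3,24.])
D=lambda p:(R.T@(np.array(p)[:2]-o)).round(1)
S0=cv2.imread("pics/side0.png")[:,:,::-1];b0=blob(S0,"blue")
print("jar side shift",D(plane("side",b[0],90)),D(plane("side",b0[0],90)),"knob",k[0])
cv2.imwrite("pics/side3.png",S[130:280,240:440,::-1].repeat(4,0).repeat(4,1))
p=s["ee_pos"];RT=np.array(s["orientation"]);print(p,"tcp dock",D(p))
for d in((-28,165),(-28,90)):
    w=np.r_[R@d+o,105];print(d,w.round(1),"tool delta",(RT.T@(w-p)).round(1))
E
```

```text
jar side shift [28.7  2.6] [-30.7   2. ] knob [377.24708625 231.31701632]
[668.35919062  21.91204879 199.36379066] tcp dock [-45.1  -1.6]
(-28, 165) [ 637.7 -142.7  105. ] tool delta [-17.5 166.6  94.3]
(-28, 90) [643.8 -68.  105. ] tool delta [-17.6  91.6  94.3]
```

View pics/side3.png

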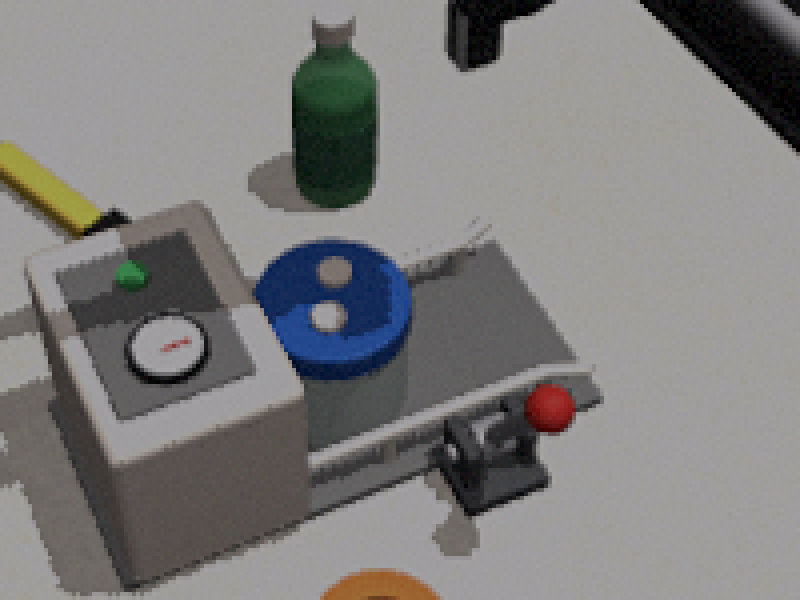

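The picture shows the jar touching the pump (lid centre ≈ (333,300) in the crop), with the lever still open (knob (550,408)) and the spray bottle and torch undisturbed. The lever is next.

Emit:
shift_gripper --steps "0,0,0,-0.035,0.333,0,0\n0,0,0,-0.035,0.333,0,0\n0,0,0,-0.035,0.333,0,0\n0,0,0,-0.035,0.333,0,0\n0,0,0,-0.035,0.333,0,0" --only "pos|force"

```text
ee_pos: [633.1, -143.1, 192.4]
force: [1.4, 0.2, -0.5]
grip_force: 0.0
```

Emit:
shift_gripper --steps "0,0,0,0,0,0,0\n0,0,0,0,0,0.31,0\n0,0,0,0,0,0.31,0\n0,0,0,0,0,0.31,0\n0,0,0,0,0,0,0" --only "pos|force"

```text
ee_pos: [628.6, -139.5, 92.1]
force: [-1.3, 1.1, -2.2]
grip_force: 0.0
```

Emit:
shift_gripper --steps "0,0,0,0,-0.05,0,0\n0,0,0,0,-0.06,0,0\n0,0,0,0,-0.06,0,0\n0,0,0,0,-0.06,0,0\n0,0,0,0,0,0,0" --only "pos|force"

```text
ee_pos: [638.0, -118.0, 103.4]
force: [1.2, -0.6, -0.1]
grip_force: 0.0
```

Emit:
shift_gripper --steps "0,0,0,0,-0.05,0,0\n0,0,0,0,-0.05,0,0\n0,0,0,0,-0.05,0,0\n0,0,0,0,-0.05,0,0\n0,0,0,0,0,0,0" --only "pos|force"

```text
ee_pos: [639.3, -102.4, 106.0]
force: [-8.9, -7.6, 16.8]
grip_force: 8.9
```

Emit:
shift_gripper --steps "0,0,0,0,-0.05,0,0\n0,0,0,0,-0.05,0,0\n0,0,0,0,-0.05,0,0\n0,0,0,0,-0.05,0,0\n0,0,0,0,0,0,0" --only "pos|force"

```text
ee_pos: [641.3, -84.1, 111.4]
force: [-22.8, -8.9, 40.6]
grip_force: 20.8Traceback (most recent call last):
```

```bash
python3 - <<'E'
from h import *
S=r.read_camera("side");print(blob(S,"red"))
cv2.imwrite("pics/side4.png",S[100:280,240:460,::-1].repeat(3,0).repeat(3,1))
E
```

```text
  File "<stdin>", line 2, in <module>
  File "h.py", line 20, in blob
    b=max(C,key=cv2.contourArea);M=cv2.moments(b)
ValueError: max() iterable argument is empty
```

The 40 N upward force is unexpected, so I'll look before moving.

```bash
python3 - <<'E'
from h import *
S=r.read_camera("side");T=r.read_camera("top");s=r.observe();print(s["ee_pos"],s["force"],s["width"],proj("side",s["ee_pos"]))
cv2.imwrite("pics/side4.png",S[100:280,240:460,::-1].repeat(3,0).repeat(3,1))
cv2.imwrite("pics/top4.png",T[120:300,240:460,::-1].repeat(3,0).repeat(3,1))
E
```

```text
[641.25607126 -84.40422445 111.24406902] [-21.82021506  -9.30631898  39.62911115] 0.002287760729219914 [372.05617744 227.70110125]
```

View pics/side4.png

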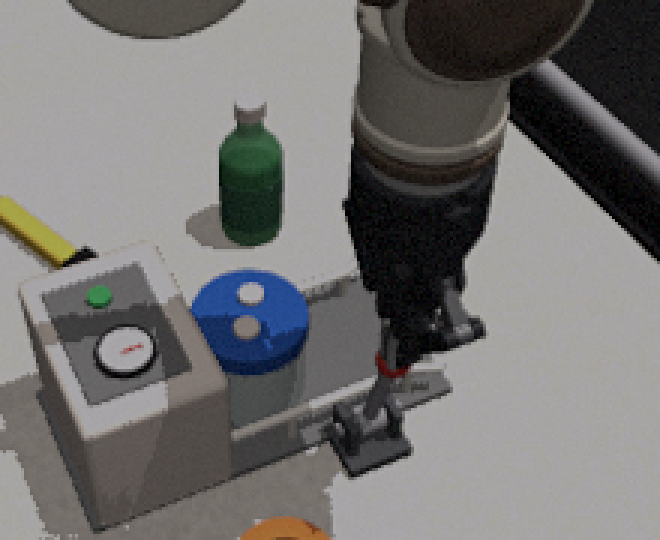

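View pics/top4.png

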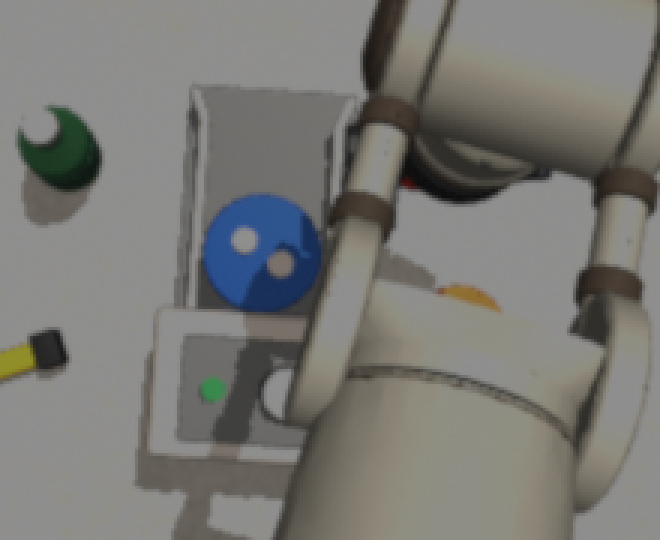

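The side view shows the lever still open. The fingertip is resting on top of the red knob (392,368), about 20 mm higher than the reported TCP suggests. The pre-lever picture shows the same offset. The jar is still home in the top view. I'll lift off, back out, go 30 mm lower and push again.

Emit:
shift_gripper --steps "0,0,0,0,0,-0.2,0\n0,0,0,0,0,-0.2,0\n0,0,0,0,0,0,0" --only "pos|force"

```text
ee_pos: [643.0, -80.3, 146.8]
force: [0.2, -0.1, 0.5]
grip_force: 0.0
```

Emit:
shift_gripper --steps "0,0,0,0,0.2,0,0\n0,0,0,0,0.2,0,0\n0,0,0,0,0.2,0,0\n0,0,0,0,0.2,0,0\n0,0,0,0,0,0,0" --only "pos|force"

```text
ee_pos: [632.7, -162.4, 140.4]
force: [0.6, -0.2, 0.8]
grip_force: 0.0
```

Emit:
shift_gripper --steps "0,0,0,0,0,0,0" --only "pos|force"

```text
ee_pos: [633.0, -159.6, 140.4]
force: [0.5, 0.1, -0.2]
grip_force: 0.0
```

```bash
python3 - <<'E'
from h import *
S=r.read_camera("side");T=r.read_camera("top");s=r.observe();p=s["ee_pos"];print(p,s["force"],proj("side",p)-[240,100],proj("side",p+[0,0,20])-[240,100],blob(S,"red")[0],blob(S,"blue")[0])
cv2.imwrite("pics/side5.png",S[100:280,240:460,::-1].repeat(3,0).repeat(3,1))
E
```

```text
[ 633.22237294 -158.23383051  140.69178528] [ 0.40291954 -0.46995364 -0.1798614 ] [152.95676986 149.54330223] [154.37674415 143.22873783] [377.17002237 231.41163311] [323.75261943 206.3292488 ]
```

View pics/side5.png

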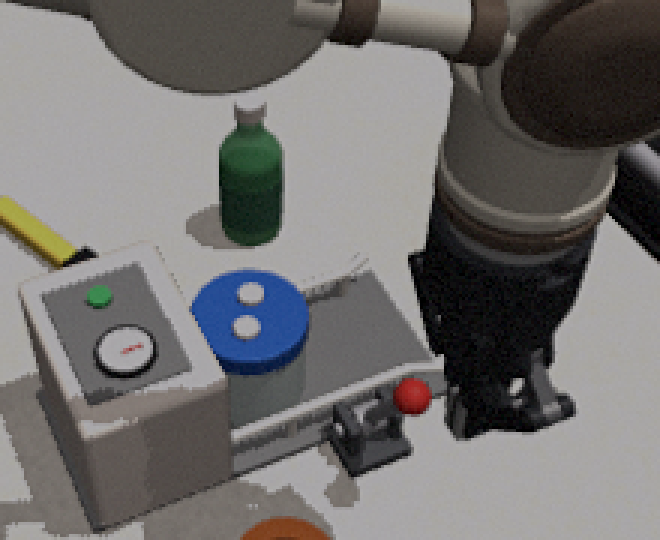

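The lever is still open (knob (411,395) in the crop), the jar is home, and the fingertips at (465,437) are outside the knob. Now down and push.

To row units: 28 mm is 0.28, 7 mm is 0.07.

Emit:
shift_gripper --steps "0,0,0,0.07,0,0.28,0\n0,0,0,0,0,0.28,0\n0,0,0,0,0,0,0\n0,0,0,0,0,0,0" --only "pos|force"

```text
ee_pos: [638.8, -158.0, 83.4]
force: [-0.3, 0.3, 0.2]
grip_force: 0.0
```

Emit:
shift_gripper --steps "0,0,0,0,-0.07,0,0\n0,0,0,0,-0.07,0,0\n0,0,0,0,-0.07,0,0\n0,0,0,0,-0.07,0,0\n0,0,0,0,0,0,0" --only "pos|force"

```text
ee_pos: [643.4, -130.1, 86.4]
force: [0.1, 0.4, -0.7]
grip_force: 0.0
```

Emit:
shift_gripper --steps "0,0,0,0,-0.05,0,0\n0,0,0,0,-0.05,0,0\n0,0,0,0,0,0,0\n0,0,0,0,0,0,0" --only "pos|force"

```text
ee_pos: [643.9, -123.7, 87.0]
force: [-2.8, -5.1, 5.3]
grip_force: 3.3
```

To row units: -5 mm is -0.05.

Emit:
shift_gripper --steps "0,0,0,0,-0.05,0,0\n0,0,0,0,-0.05,0,0\n0,0,0,0,0,0,0" --only "pos|force"

```text
ee_pos: [647.2, -115.1, 89.8]
force: [-0.4, -7.4, 10.8]
grip_force: 5.5
```

```bash
python3 - <<'E'
from h import *
S=r.read_camera("side");s=r.observe();print(s["ee_pos"],s["force"])
try: print(blob(S,"red"))
except Exception: print("no red")
y=np.radians(175.3)
for th in(.5,.3,.1,0): 
    d=np.array([-28,75+100*np.sin(th)]);w=np.r_[[[np.cos(y),-np.sin(y)],[np.sin(y),np.cos(y)]]@d+[623.3,24],30+100*np.cos(th)];print(th,w.round(),proj("side",w).round(1))
cv2.imwrite("pics/side6.png",S[150:260,320:440,::-1].repeat(5,0).repeat(5,1))
E
```

```text
[ 647.2389608  -115.20638297   89.74881537] [ 0.0765038  -7.31987589 12.10046175]
(array([373.66666667, 224.8245614 ]), 38.0, (370, 221, 8, 9))
0.5 [ 641. -101.  118.] [377.1 231.9]
0.3 [643. -82. 126.] [372.7 222.3]
0.1 [644. -63. 130.] [367.9 213.6]
0 [645. -53. 130.] [365.5 209.8]
```

View pics/side6.png

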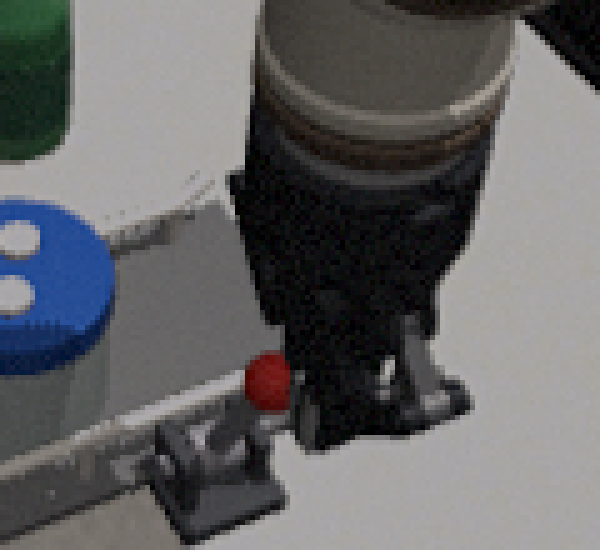

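The picture shows the finger outside the knob (268,382 in the crop), and the lever has moved from 0.5 to about 0.35 rad short of upright. I'll keep pushing past centre.

Emit:
shift_gripper --steps "0,0,0,-0.01,-0.05,0.01,0\n0,0,0,-0.01,-0.05,0.01,0\n0,0,0,-0.01,-0.05,0.01,0\n0,0,0,0,0,0,0" --only "pos|force"

```text
ee_pos: [642.1, -95.4, 81.7]
force: [0.5, -0.7, -0.8]
grip_force: 0.4
```

Emit:
shift_gripper --steps "0,0,0,0,-0.05,0.01,0\n0,0,0,0,-0.05,0.01,0\n0,0,0,0,-0.05,0,0\n0,0,0,0,0,0,0" --only "pos|force"

```text
ee_pos: [643.5, -80.1, 79.7]
force: [-0.4, -0.2, -0.5]
grip_force: 0.0
```

```bash
python3 - <<'E'
from h import *
S=r.read_camera("side")
try: print(blob(S,"red"))
except Exception: print("no red")
E
```

```text
(array([362.27272727, 208.84848485]), 5.5, (361, 207, 3, 5))
```

To row units: 30 mm is 0.3, 20 mm is 0.2.

Emit:
shift_gripper --steps "0,0,0,0,0.1,0,0\n0,0,0,0,0.2,0,0\n0,0,0,0,0.3,0,0\n0,0,0,0,0.2,0,0\n0,0,0,0,0,0,0" --only "pos|force"

```text
ee_pos: [636.8, -166.6, 80.6]
force: [-0.2, 0.6, 0.5]
grip_force: 0.0
```

Emit:
shift_gripper --steps "0,0,0,0,0,-0.35,0\n0,0,0,0,0,-0.35,0\n0,0,0,0,0,-0.35,0\n0,0,0,0,0,0,0\n0,0,0,0,0,0,0" --only "pos|force"

```text
ee_pos: [639.1, -162.4, 189.0]
force: [-0.1, 0.6, -0.2]
grip_force: 0.0
```

```bash
python3 - <<'E'
from h import *
S=r.read_camera("side");T=r.read_camera("top");print(blob(S,"red"),blob(S,"blue"));print(r.observe()["time_s"])
y=np.radians(175.3);w=np.r_[[[np.cos(y),-np.sin(y)],[np.sin(y),np.cos(y)]]@np.array([-28,-3])+[623.3,24],92];print("locked exp",proj("side",w))
S0=cv2.imread("pics/top0.png")[:,:,::-1]
for c in("green","yellow"): print(c,blob(S,c)[0],blob(cv2.imread("pics/side0.png")[:,:,::-1],c)[0])
cv2.imwrite("pics/side7.png",S[130:310,230:450,::-1].repeat(3,0).repeat(3,1))
E
```

```text
(array([365.46783626, 208.69005848]), 57.0, (360, 205, 11, 9)) (array([323.76131687, 206.21059223]), 931.5, (304, 191, 39, 34))
13.0833
locked exp [346.85675604 194.74031685]
green [323.01149425 156.60742706] [322.70387244 158.26044039]
yellow [243.88888889 170.02777778] [251.8024055  176.46907216]
```

View pics/side7.png

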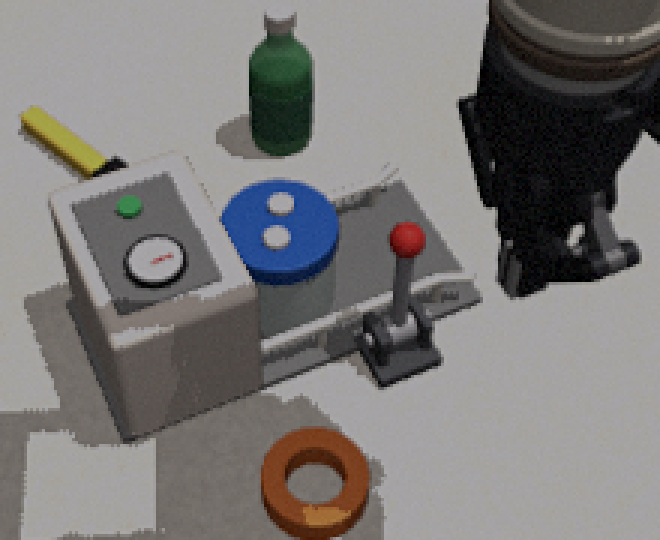

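The lever is standing exactly at dead centre (knob (407,240) in the crop, matching the upright projection). The jar is home and the bystanders are in place. It needs a further push.

Emit:
shift_gripper --steps "0,0,0,0.03,0,0.35,0\n0,0,0,0,0,0.35,0\n0,0,0,0,0,0.35,0\n0,0,0,0,0,0,0\n0,0,0,0,0,0,0" --only "pos|force"

```text
ee_pos: [637.2, -160.4, 76.5]
force: [0.5, -0.6, 0.8]
grip_force: 0.0
```

Emit:
shift_gripper --steps "0,0,0,0,-0.15,0,0\n0,0,0,0,-0.2,0,0\n0,0,0,0,-0.2,0,0\n0,0,0,0,-0.15,0,0\n0,0,0,0,-0.08,0,0" --only "pos|force"

```text
ee_pos: [648.4, -81.9, 83.1]
force: [-0.2, -1.0, -0.1]
grip_force: 0.0
```

Emit:
shift_gripper --steps "0,0,0,0,-0.06,0,0\n0,0,0,0,-0.06,0,0\n0,0,0,0,-0.06,0,0\n0,0,0,0,-0.06,0,0\n0,0,0,0,-0.06,0,0" --only "pos|force"

```text
ee_pos: [649.3, -54.1, 80.4]
force: [0.2, -0.7, -0.1]
grip_force: 0.0
```

```bash
python3 - <<'E'
from h import *
S=r.read_camera("side")
try: print(blob(S,"red"))
except Exception: print("no red")
E
```

```text
(array([346.78877888, 194.18481848]), 50.5, (342, 190, 10, 9))
```

The knob is now at (346.8,194.2), matching the locked projection (346.9,194.7). I'll withdraw and verify.

Emit:
shift_gripper --steps "0,0,0,0,0.15,0,0\n0,0,0,0,0.25,0,0\n0,0,0,0,0.3,0,0\n0,0,0,0,0.35,0,0\n0,0,0,0,0,0,0" --only "pos|force"

```text
ee_pos: [639.8, -166.2, 80.7]
force: [0.6, -0.2, 1.5]
grip_force: 0.0
```

Emit:
shift_gripper --steps "0,0,0,0,0,-0.35,0\n0,0,0,0,0,-0.35,0\n0,0,0,0,0,-0.35,0\n0,0,0,0,0.2,0,0\n0,0,0,0,0.2,0,0" --only "pos|force"

```text
ee_pos: [638.9, -200.1, 189.6]
force: [-0.9, -0.5, -1.5]
grip_force: 0.0
```

Emit:
shift_gripper --steps "0,0,0,0,0,0,0\n0,0,0,0,0,0,0\n0,0,0,0,0,0,0" --only "pos|force"

```text
ee_pos: [636.7, -198.5, 184.8]
force: [0.6, 0.4, 0.2]
grip_force: 0.0
```

```bash
python3 - <<'E'
from h import *
S=r.read_camera("side");T=r.read_camera("top");S0=cv2.imread("pics/side0.png")[:,:,::-1];T0=cv2.imread("pics/top0.png")[:,:,::-1]
print(blob(S,"red")[0],blob(S,"blue")[0],blob(T,"blue")[0],r.observe()["time_s"])
for c in("green","yellow"): print(c,blob(S,c)[2],blob(S0,c)[2],blob(T,c)[2],blob(T0,c)[2])
HSV["orange"]=((5,150,40),(22,255,255));print(blob(T,"orange"),blob(T0,"orange"),blob(S,"orange"),blob(S0,"orange"))
j=tri(blob(T,"blue")[0],blob(S,"blue")[0]);y=np.radians(175.3)
d=j[0][:2]-[623.3,24];print(j,"dock x",d@[np.cos(y),np.sin(y)])
E
```

```text
[346.66333333 194.31      ] [323.76627742 206.34854919] [326.97974797 204.18541854] 15.5667
green (313, 149, 20, 28) (313, 149, 20, 29) (248, 158, 22, 22) (248, 157, 22, 23)
yellow (238, 166, 21, 14) (237, 166, 28, 21) (210, 235, 42, 20) (210, 235, 42, 20)
(array([392.32283648, 230.57709354]), 714.5, (377, 216, 32, 30)) (array([392.17774601, 230.64879676]), 699.5, (377, 216, 31, 30)) (array([334.37684036, 291.03688999]), 1007.5, (317, 273, 36, 37)) (array([334.3234127 , 290.98511905]), 1008.0, (317, 273, 36, 37))
(array([595.07594467,  26.92052647,  84.57036221]), np.float64(2.201227948932968)) dock x 28.368452332069587
```

The lever is locked, the jar measures about dock x 28.4–30, the bystanders haven't moved, and the hand is clear.

```bash
python3 -c "
from rig import r
print(r.close_job())"
```

```text
the job is handed in; nothing more can be done
None
```

The job is handed in at about 15.6 s: the camera check shows the jar home against the pump (dock x ≈ 28 mm), the lever at its locked end, the bystanders unmoved and the hand clear; the hand-in returned no verdict.

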